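Lay the test-strip carton down in its dispensing tray

ROBOT

A 6-joint arm with a two-finger parallel gripper is mounted at the origin on the work surface; the furniture and walls round the work are solid. World frame = base frame: x ahead of the robot, y to its left, z up, the work surface at z = 0. Lengths are in mm, angles in degrees, forces in N, time in s.
With the tool pointing down it reaches from about 350 to 775 mm from the base axis. Payload 5.5 kg.
Tool frame: the origin (TCP) lies on the centre line of the jaws, within the pads' length; the fingertips stand 11 mm ahead of it and the grasp point (between the pads) lies 8 mm behind it; z points along the fingers, y is the line along which they close (so a half turn about z gives the same grasp; the last joint's range is limited). The gripper opens to 85 mm and grips with 20 to 120 N. Pads are 22 mm wide; open, the fingers measure 114 mm over their backs; the gripper's body (76 mm by 85 mm) begins 54 mm behind the grasp point. The pads swing forward as they close: fully open they stand 13 mm farther back than shut.
Start: joints at [61.96, 17.945, 2.641, 74.691, 0, 82.002], TCP at [197.084, 540.212, 242.323] pointing down, gripper open.
Joint ranges: [-158.12, 158.12], [-49.38, 96.58], [-58.88, 72.47], [-126.05, 133.96], [-84.25, 85.87], [-180, 180]. Speed limits (degrees/s): [147.25, 147.25, 180, 180, 180, 180].

INTERFACE

Orientations are given as a 3x3 rotation matrix whose columns are the frame's x, y, z axes.
In Python, from cell import read_state, capture, camera_info, job_done gives the robot as it stands.
- The arm moves only by the shell command python3 -m inch 'ROWS'. ROWS is text: rows parted by semicolons, each of 7 numbers parted by spaces: the shift along the tool's x, y, z each as a share of 0.6 m, from -1 to 1, then the turn, a rotation vector about the tool's x, y, z each as a share of 0.5 rad, from -1 to 1, then the closure, from -1 (fully open) to 1 (shut). In form: dx dy dz wx wy wz jaw; .... A call has exactly 8 rows; each row is the pose to reach, as a shift and turn from the pose commanded when the call began, along the tool's axes at that moment; what a row does not reach only later rows make up. A row lasts 1/8 s, in which the tool goes at most 62.5 mm and 10.7 degrees, less where a joint would pass 70% of its speed; a pose out of reach is approached as far as the arm can. A call with a number of a shift or a turn outside -1 to 1 is refused whole. A call with a gripper value outside its range is refused whole. The fingers move at their own pace and stop on an object; the grip force is fixed at half the most. Time passes only in rows, so rows that repeat a pose let the fingers close, or fill a call up. It gives the time, the measured TCP pose, the force, the opening and the grip force at its end, in the units of the state.
- read_state(): the state, without advancing time (a new reading comes with each control period).
- capture(name): name is "scene" or "top" or "wrist"; returns the picture (384x512x3 uint8, blue, green, red); there is no depth.
- camera_info(name): a dict with "K" (3x3 intrinsics, pixels), "R" (3x3) and "t" (3): a world point X has camera coordinates R X + t. Camera axes: x right, y down, z forward; pixel columns grow to the right and rows downward; lengths in mm; the calibration is good to about 2 mm. A picture is of the moment at which its call begins: read the wrist's pose just before it. camera_info takes no time and is no camera call; for the wrist camera it gives the pose at the moment of the call.
- job_done(): hands the job in; it is judged then, once.
The state is a dict: "time_s": time; "qpos": joint angles; "dq": joint speeds; "joint_torque": joint torques, N m; "tcp_pos": TCP position; "orientation": TCP orientation; "contact_force": force on the tool from outside, world axes, zero at the start; "moment": the same for the moment, N m; "opening": finger opening in mm; "grasp_force": force on a finger pad.
Only numpy, scipy, OpenCV 4.12 (cv2) and the standard library are available. Lean on these libraries where they do the work, as an engineer would, in place of code of your own. Each camera call takes 0.05 s, during which the arm holds its last target. There are 200 camera calls.

TASK

The test-strip carton stands on end in the dispensing tray: tip it over toward the tray's end stop by pushing it high up (do not lift it), so that it lies on its side along the tray. Then slide it along until it lies square against the stop's sprung buffer and press it home with a light, steady push of about 7 newtons for a second, leaving it touching the buffer; do not shift the stop itself, which is held only by friction. Handle the cardboard gently and leave the bottles, cup and small things around alone.

Things in the scene. Friction and masses are not known exactly. Their poses are not given: they have to be found in the camera images.
- tray: Aluminium channel 360 mm long, screwed to the desk. Origin: under its middle, on the desk top; x runs along it toward the end stop, y across, z up. Floor 4 mm thick, 80 mm wide inside, side walls' top edge 22 mm above the desk, overall width with flanges and ears 124 mm at most. The end at x = -180 mm is open; a low wall closes the end at x = +180 mm.
- carton: Cardboard carton, 60 (its x) x 70 (y) x 110 mm tall (z), about 0.25 kg, balanced at mid-height. Starts upright on the tray floor near the open end, its x nearly along the tray's x. Origin: centre of its underside. Pushed 80 to 100 mm up toward the stop it tips about its far lower edge, past 29 degrees falls by itself, to lie 60 mm high; pushed low it only slides. Lying, it slides with 1 to 3 N.
- carton_top (a point): Centre of the carton's upper end face, 110 mm above its origin along its z; when the carton lies in place this face rests against the stop's buffer.
- carton_foot (a point): Middle of the carton's lower edge on the stop's side (30 mm from its origin along its x), about which it tips; it must stay down near the tray floor.
- stop: End stop: grey block 74 mm wide, 45 high, 30 deep, clamp knob on top; slips along the tray if pushed with over 12 N. Origin: foot of its face, mid-tray, on the tray floor, 118 to 138 mm along the tray's x. On a rod a black sprung buffer plate, 56 mm wide, 12 to 44 mm above the floor, whose face stands 5 to 30 mm before the block: set differently each time, NOT measured. It gives 1 mm per 2 N.
- cup: Lidded specimen cup, 57 mm across, 60 mm tall, standing beside the tray; origin under its centre.
- bottle_big: Dropper bottle, 33 mm across, 98 mm tall, standing beside the tray near the stop; origin under its centre.
- bottle_small: Dropper bottle, 30 mm across, 84 mm tall, standing beside the tray on the robot's side; origin under its centre.
- slip_carton: Small flat carton 46x46x19 mm on the desk beside the tray; origin under its centre.
- counter: Hand tally counter, 28x48x50 mm, on the desk beside the tray; origin under its centre.

How it is judged:
By the outcome, as a careful person would: the job done as asked, in the order asked, and still so for the second after the job is handed in, with the robot touching nothing.
It also fails if it takes over 54 s, if anything falls off the work surface, if the arm or the gripper's body presses on something with over 40 N, if the wrist force passes 120 N, or if a joint passes its speed limit or range.

## Working session

There is one attempt and no reset: what is moved stays moved. The work goes in short steps, Python scripts to look and compute and a shell command to move; the robot and the scene stay as the last step left them, time stands still between calls to the robot, and variables do not carry over. Pictures are saved under pics/ and viewed, at most 10 in all, crops included, and the job is handed in when it is done.

```bash
mkdir -p pics; ls; python3 - <<'E'
from cell import *
import cv2,numpy as np
s=read_state();print(s)
for n in ("scene","top"):
    im=capture(n);cv2.imwrite(f"pics/{n}0.png",im);c=camera_info(n);print(n,np.round(c["K"],1).tolist(),np.round(c["R"],3).tolist(),np.round(c["t"],1))
E
```

```text
pics
{'time_s': 0.0, 'qpos': array([6.19604431e+01, 1.79895874e+01, 2.57493838e+00, 7.46896398e+01,
       3.06099927e-04, 8.20019168e+01]), 'dq': array([ 0.00873291, -0.10570972, -0.00863621,  0.06284707,  0.08781906,
       -0.04595328]), 'joint_torque': array([-2.00117873e-03, -4.80627823e+01,  2.98530936e+01,  1.92700460e-02,
       -2.22092904e-04, -5.35352200e-06]), 'tcp_pos': array([196.81863791, 539.7330101 , 241.40638783]), 'orientation': array([[-9.39444690e-01,  3.42699482e-01, -8.60348014e-04],
       [ 3.42700464e-01,  9.39443356e-01, -1.60402284e-03],
       [ 2.58550431e-04, -1.80173240e-03, -9.99998343e-01]]), 'contact_force': array([ 0.95164748,  0.04767075, -0.36980364]), 'moment': array([-0.00335563, -0.01755396,  0.05758353]), 'grasp_force': 0.0, 'opening': 85.41753220383882}
scene [[422.5, 0.0, 260.4], [0.0, 422.5, 191.9], [0.0, 0.0, 1.0]] [[-0.196, -0.981, -0.005], [-0.861, 0.174, -0.477], [0.469, -0.089, -0.879]] [186.7 516.5 688.2]
top [[414.2, 0.0, 262.1], [0.0, 414.2, 188.7], [0.0, 0.0, 1.0]] [[0.021, -0.999, -0.036], [-0.994, -0.017, -0.106], [0.106, 0.038, -0.994]] [ 91.2 579.  880.6]
```

View pics/top0.png

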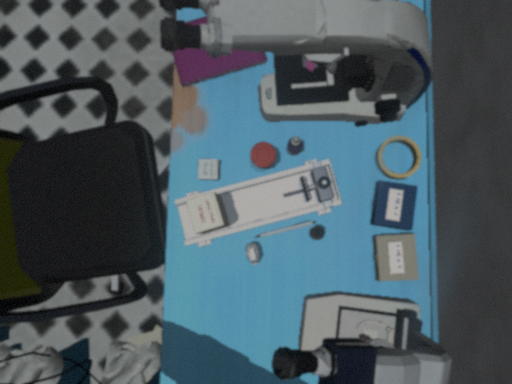

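View pics/scene0.png

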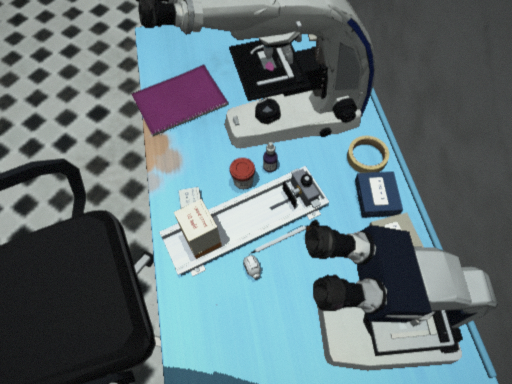

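The top view shows the tray running from about (182,222) at its open end to (338,185) at the stop. The carton stands near (207,212) and the stop is near (322,183). The robot base is below the picture, so tray x points to world −y. I'll enlarge both views to get pixels.

```bash
python3 - <<'E'
import cv2,numpy as np
a=cv2.imread("pics/top0.png")[130:270,165:350];b=cv2.imread("pics/scene0.png")[150:280,150:335]
cv2.imwrite("pics/z1.png",cv2.convertScaleAbs(cv2.resize(a,None,fx=4.2,fy=4.2,interpolation=cv2.INTER_CUBIC),alpha=1.3))
cv2.imwrite("pics/z2.png",cv2.convertScaleAbs(cv2.resize(b,None,fx=4.2,fy=4.2,interpolation=cv2.INTER_CUBIC),alpha=1.0))
E
```

```text
(no output)
```

View pics/z1.png

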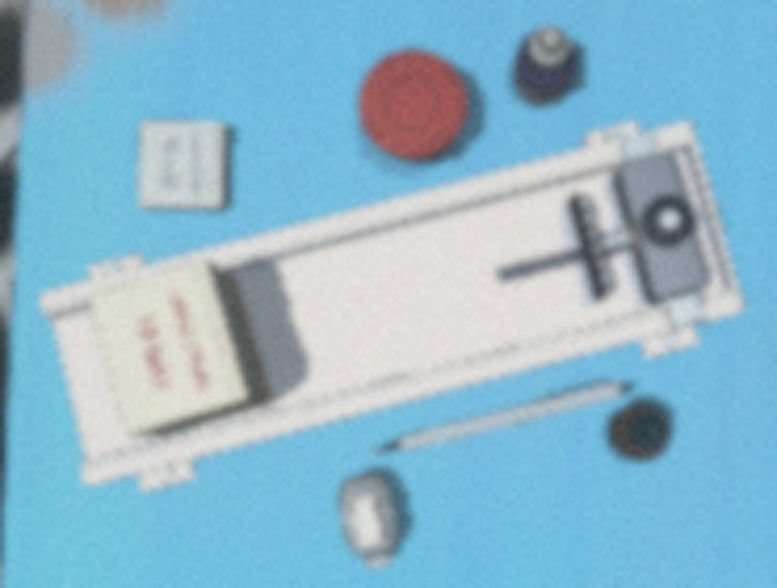

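View pics/z2.png

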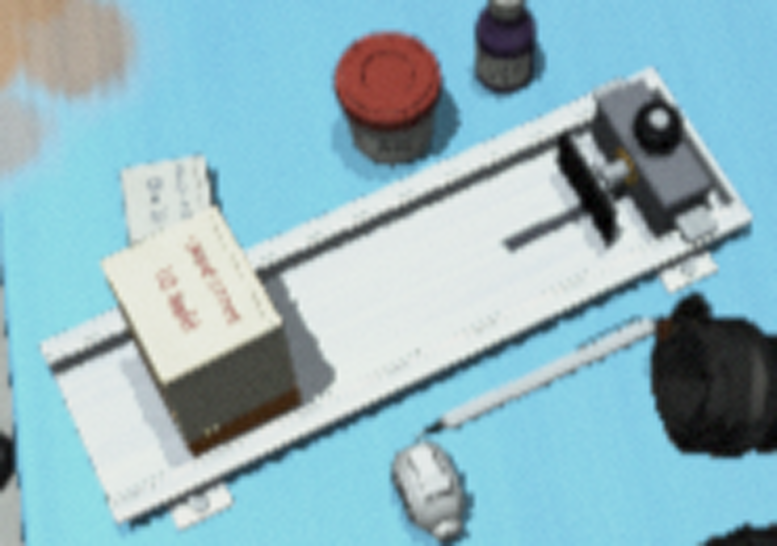

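z1 (4.2x top view) shows the tray rim corners at (42,300), (88,478), (690,125), (742,308). The carton's top face is at (92,285), (210,262), (252,405), (135,432), the buffer's top face edge runs from (572,198) to (598,300), and the stop's front top edge runs from (615,170) to (650,303). z2 shows the same layout, with nothing else inside the tray.

```bash
cat > h.py <<'E'
from cell import *
import cv2,numpy as np
def ray(name,px,z,c=None):
    c=c or camera_info(name);R=np.array(c["R"]);t=np.array(c["t"]);K=np.array(c["K"])
    o=-R.T@t;d=R.T@np.linalg.inv(K)@np.array([px[0],px[1],1.])
    return o+d*(z-o[2])/d[2]
E
python3 - <<'E'
from h import *
T=lambda p:(p[0]/4.2+165,p[1]/4.2+130)
S=lambda p:(p[0]/4.2+150,p[1]/4.2+150)
tr=[ray("top",T(p),22)for p in[(42,300),(88,478),(690,125),(742,308)]]
ts=[ray("scene",S(p),22)for p in[(42,345),(120,520),(650,70),(750,220)]]
for q in(tr,ts):
    print(np.round(q,0).tolist());q=np.array(q)
    print("len",np.linalg.norm(q[2]-q[0]),np.linalg.norm(q[3]-q[1]),"w",np.linalg.norm(q[0]-q[1]),np.linalg.norm(q[2]-q[3]),q.mean(0))
q=np.array(tr);u=(q[2]+q[3]-q[0]-q[1]);u[2]=0;u/=np.linalg.norm(u);v=np.array([-u[1],u[0],0]);o=q.mean(0)
print("u",u,np.degrees(np.arctan2(u[1],u[0])))
def tf(p):return np.round([(p-o)@u,(p-o)@v,p[2]],0)
print("carton",[tf(ray("top",T(p),114)).tolist()for p in[(92,285),(210,262),(252,405),(135,432)]])
print("cartonS",[tf(ray("scene",S(p),114)).tolist()for p in[(103,262),(213,207),(282,322),(168,382)]])
print("buf",[tf(ray("top",T(p),48)).tolist()for p in[(572,198),(598,300)]],"stop",[tf(ray("top",T(p),49)).tolist()for p in[(615,170),(650,303)]])
print("bufS",[tf(ray("scene",S(p),48)).tolist()for p in[(560,140),(608,215)]])
for n,p,z in(("cup",(413,105),60),("bigb",(550,45),98),("small",(640,430),84),("slip",(183,165),19),("counter",(372,515),50)):
    w=ray("top",T(p),z);print(n,np.round(w),tf(w))
E
```

```text
[[546.0, 297.0, 22.0], [453.0, 268.0, 22.0], [646.0, -46.0, 22.0], [549.0, -74.0, 22.0]]
len 357.45832381015975 355.556195798945 w 97.7564888140777 100.84620327419607 [548.43413303 111.31836544  22.        ]
[[548.0, 299.0, 22.0], [449.0, 270.0, 22.0], [646.0, -43.0, 22.0], [546.0, -72.0, 22.0]]
len 355.62227711033506 354.83716262160317 w 103.20957816119984 104.29566203792794 [547.47267967 113.2792427   22.        ]
u [ 0.27419585 -0.96167387  0.        ] -74.08590205223148
carton [[-134.0, 37.0, 114.0], [-76.0, 33.0, 114.0], [-73.0, -38.0, 114.0], [-130.0, -36.0, 114.0]]
cartonS [[-137.0, 32.0, 114.0], [-80.0, 35.0, 114.0], [-76.0, -34.0, 114.0], [-133.0, -37.0, 114.0]]
buf [[105.0, 26.0, 48.0], [104.0, -28.0, 48.0]] stop [[130.0, 34.0, 49.0], [129.0, -37.0, 49.0]]
bufS [[102.0, 23.0, 48.0], [103.0, -27.0, 48.0]]
cup [647. 100.  60.] [38. 92. 60.]
bigb [671.  32.  98.] [110.  96.  98.]
small [484. -15.  84.] [104. -97.  84.]
slip [621. 224.  19.] [-89. 100.  19.]
counter [438. 117.  50.] [ -35. -105.   50.]
```

```bash
cat >> h.py <<'E'
from scipy.spatial.transform import Rotation as Ro
O=np.array([548.,112.3,0]);A=np.radians(-74.1)
u=np.array([np.cos(A),np.sin(A),0]);v=np.array([-u[1],u[0],0])
RT=np.column_stack([-u,v,[0,0,-1.]])
def tray(p):p=np.array(p)-O;return np.round([p@u,p@v,p[2]],1)
def plan(x,y,z):
    s=read_state();R=np.array(s["orientation"]);g=O+x*u+y*v+[0,0,z]
    d=R.T@(g-s["tcp_pos"]);w=Ro.from_matrix(R.T@RT).as_rotvec()
    print("t",s["time_s"],"at",tray(s["tcp_pos"]),"F",tray(np.array(s["contact_force"])+O),"shift",np.round(d/600,4),"turn",np.round(w/.5,4))
E
python3 - <<'E'
from h import *
plan(-165,0,110)
for z in(200,300):print(ray("top",(278,362),z),ray("top",(300,300),z/2),ray("top",(350,75),z))
E
```

```text
t 0.1 at [-507.3 -220.6  241.5] F [-1.4  0.1  0.2] shift [-0.6326 -0.2457  0.2194] turn [-3.3000e-03  1.2000e-03  1.8869e+00]
[260.46168936  62.18036849 200.        ] [350.02376089  19.94151639 100.        ] [772.16986644 -61.48943224 200.        ]
[290.24838693  62.94188544 300.        ] [357.8112456   22.79177922 150.        ] [732.78724519 -44.01105155 300.        ]
```

```bash
python3 -m inch '-0.04 -0.015 0 0 0 0.12 0.3; -0.13 -0.05 0 0 0 0.3 0.3; -0.23 -0.09 0.01 0 0 0.5 0.3; -0.33 -0.13 0.02 0 0 0.7 0.3; -0.43 -0.17 0.03 0 0 0.85 0.3; -0.53 -0.205 0.05 0 0 1 0.3; -0.6 -0.23 0.06 0 0 1 0.3; -0.63 -0.245 0.06 0 0 1 0.3'; python3 - <<'E'
from h import *
plan(-165,0,110);print(read_state()["opening"])
P=[];
for n,p in(("top",(278,362)),("scene",(310,237))):
    c=camera_info(n);P.append(np.array(c["K"])@np.column_stack([c["R"],c["t"]]))
for q in((310,237),(318,290)):
    X=cv2.triangulatePoints(P[0],P[1],np.array([[278.],[362.]]),np.array([[q[0]],[q[1]]],float));print((X[:3]/X[3]).T)
E
```

```text
time_s: 1.1
tcp_pos: [503.4, 270.2, 204.9]
orientation: [[-0.658, 0.753, -0.002], [0.753, 0.658, -0.001], [0.0, -0.002, -1.0]]
contact_force: [-0.3, 1.3, -0.7]
opening: 30.0
grasp_force: 0.0
t 1.1 at [-164.1    0.3  204.9] F [-1.4  0.1 -0.7] shift [0.0016 0.0005 0.1582] turn [-3.800e-03 -2.000e-04  8.801e-01]
29.99749453808896
[[324.86097438  65.48290816 414.84153167]]
[[292.30323444  58.85187466 311.23867993]]
```

```bash
python3 -m inch '0 0 0.02 0 0 0.2 0.3; 0 0 0.05 0 0 0.4 0.3; 0 0 0.08 0 0 0.6 0.3; 0 0 0.11 0 0 0.8 0.3; 0 0 0.14 0 0 0.88 0.3; 0 0 0.155 0 0 0.88 0.3; 0 0 0.158 0 0 0.88 0.3; 0 0 0.158 0 0 0.88 0.3'; python3 - <<'E'
from h import *
plan(-155,0,110);s=read_state();print(s["qpos"])
a=capture("top");b=capture("scene");cv2.imwrite("pics/t1.png",a)
cv2.imwrite("pics/s1.png",b)
cv2.imwrite("pics/m.png",cv2.convertScaleAbs(np.hstack([cv2.resize(a[184:384,150:350],(400,400)),cv2.resize(b[150:350,150:350],(400,400))]),alpha=1.4))
E
```

```text
time_s: 2.1
tcp_pos: [502.0, 272.9, 112.0]
orientation: [[-0.278, 0.961, 0.001], [0.961, 0.278, 0.0], [0.0, 0.001, -1.0]]
contact_force: [-1.0, -0.2, -0.3]
opening: 30.3
grasp_force: 0.0
t 2.1 at [-167.    -0.3  112. ] F [-0.1 -1.  -0.3] shift [-0.0201  0.0004  0.0034] turn [ 0.0014 -0.0003  0.0085]
[ 2.04759228e+01  2.15495909e+01 -1.10424087e+01  5.73667865e+01
  6.26894989e-03  9.43338122e+01]
```

View pics/m.png

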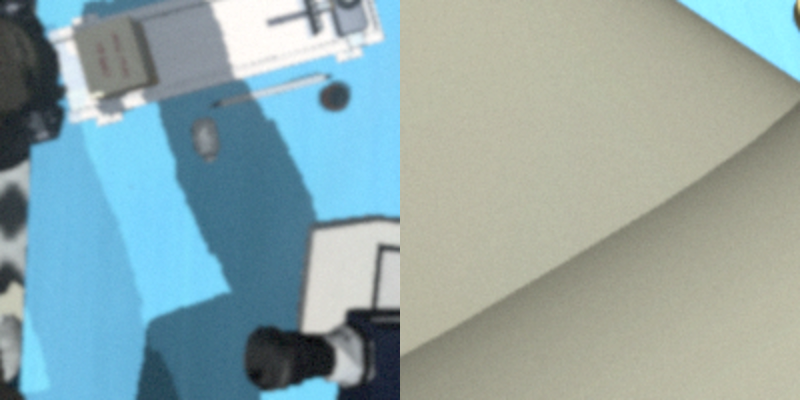

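The second picture's top-view half shows the near eyepiece at about (275,362) in the full image. The scene view is blocked by the arm. The carton is still upright in front of the fingers. Next comes the tipping push.

```bash
python3 -m inch '-0.008 0 0.003 0 0 0 0.3; -0.018 0 0.003 0 0 0 0.3; -0.028 0 0.003 0 0 0 0.3; -0.036 0 0.003 0 0 0 0.3; -0.043 0 0.003 0 0 0 0.3; -0.05 0 0.003 0 0 0 0.3; -0.057 0 0.003 0 0 0 0.3; -0.064 0 0.003 0 0 0 0.3'; python3 - <<'E'
from h import *
plan(-97,0,110);s=read_state();print(s["qpos"],s["joint_torque"])
cv2.imwrite("pics/t2.png",capture("top"))
E
```

```text
time_s: 3.2
tcp_pos: [512.5, 235.4, 109.7]
orientation: [[-0.277, 0.961, 0.0], [0.961, 0.277, 0.0], [0.0, 0.0, -1.0]]
contact_force: [0.3, 0.9, 0.9]
opening: 29.7
grasp_force: 0.5
t 3.2 at [-128.1   -0.4  109.7] F [-0.8  0.5  0.9] shift [-0.0519  0.0005 -0.0005] turn [ 0.0001 -0.      0.0072]
[ 1.65184058e+01  2.09448089e+01 -1.23047323e+01  5.67480280e+01
  2.46865453e-04  9.04126651e+01] [ -0.20365946 -47.7183044   26.83810115   0.06135814  -0.25523767
   0.08140018]
```

```bash
python3 -m inch '-0.008 0 0 0 0 0 0.3; -0.016 0 0 0 0 0 0.3; -0.024 0 0 0 0 0 0.3; -0.032 0 0 0 0 0 0.3; -0.04 0 0 0 0 0 0.3; -0.048 0 0 0 0 0 0.3; -0.054 0 0 0 0 0 0.3; -0.058 0 0 0 0 0 0.3'; python3 - <<'E'
from h import *
plan(-97,0,110);s=read_state();print(s["qpos"])
a=capture("top");cv2.imwrite("pics/t3.png",a)
cv2.imwrite("pics/z3.png",np.hstack([cv2.resize(q[130:270,165:350],None,fx=2.1,fy=2.1) for q in (cv2.imread("pics/t2.png"),a)]))
E
```

```text
time_s: 4.25
tcp_pos: [522.2, 202.0, 109.7]
orientation: [[-0.277, 0.961, 0.0], [0.961, 0.277, 0.0], [0.0, 0.0, -1.0]]
contact_force: [0.1, 0.3, -0.4]
opening: 29.8
grasp_force: 0.0
t 4.25 at [-93.3  -0.3 109.7] F [-0.3  0.2 -0.4] shift [ 0.0061  0.0004 -0.0005] turn [ 0.0001 -0.0002  0.0066]
[ 1.29302751e+01  2.05304864e+01 -1.29284954e+01  5.65397719e+01
  4.53497234e-03  8.68402142e+01]
```

View pics/z3.png

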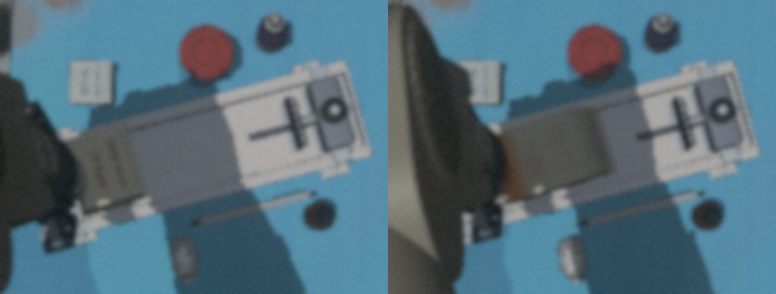

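Right half: the carton has tipped over toward the stop (brown base edge facing the fingers, tall face now on top). I'll back off, come partway down and check.

```bash
python3 -m inch '0.01 0 0 0 0 0 0.3; 0.025 0 0 0 0 0 0.3; 0.035 0 0.01 0 0 0 0.3; 0.04 0 0.025 0 0 0 0.3; 0.04 0 0.045 0 0 0 0.3; 0.04 0 0.065 0 0 0 0.3; 0.04 0 0.075 0 0 0 0.3; 0.04 0 0.08 0 0 0 0.3'; python3 - <<'E'
from h import *
plan(-115,0,40);s=read_state();print(s["qpos"])
a=capture("top");cv2.imwrite("pics/t4.png",a)
cv2.imwrite("pics/z4.png",cv2.convertScaleAbs(cv2.resize(a[130:270,165:350],None,fx=4.2,fy=4.2,interpolation=cv2.INTER_CUBIC),alpha=2))
from scipy.optimize import least_squares
D=np.array([[197.08,540.21,242.3,61.96,17.945,2.641],[502,272.9,112,20.476,21.55,-11.042],[512.5,235.4,109.7,16.518,20.945,-12.305],[522.2,202,109.7,12.93,20.53,-12.928],[*s["tcp_pos"],*s["qpos"][:3]]])
def f(p):
    L1,L2,r0,z0=p;a=np.radians(D[:,4]);b=np.radians(D[:,4]-D[:,5])
    r=np.sqrt(D[:,0]**2+D[:,1]**2-80**2)
    return np.r_[r0+L1*np.sin(a)+L2*np.cos(b)-r, z0+L1*np.cos(a)-L2*np.sin(b)-D[:,2]]
o=least_squares(f,[400,400,50,0]);print(o.x,o.fun)
az=np.degrees(np.arctan2(D[:,1],D[:,0]))-D[:,3];print(np.sin(np.radians(az))*np.hypot(D[:,0],D[:,1]))
E
```

```text
time_s: 5.3
tcp_pos: [515.3, 225.1, 61.1]
orientation: [[-0.277, 0.961, -0.001], [0.961, 0.277, -0.0], [0.0, -0.001, -1.0]]
contact_force: [-0.6, -0.9, 0.7]
opening: 30.0
grasp_force: 0.0
t 5.3 at [-117.4   -0.6   61.1] F [ 0.7 -0.8  0.7] shift [-0.004   0.001   0.0351] turn [-0.0015 -0.0001  0.0063]
[ 1.54128472e+01  2.34052302e+01 -1.62089717e+01  5.04283934e+01
  2.95135691e-03  8.93328816e+01]
[ 759.45281844  415.53534998  -62.68902083 -371.23460628] [ 2.65661412  0.61317624 -1.97333516 -3.83673154  2.54027594 -0.70366856
 -0.6989545   0.50139239  1.18910846 -0.28787771]
[79.99948831 80.05072185 79.97291733 80.03040476 80.01489695]
```

View pics/z4.png

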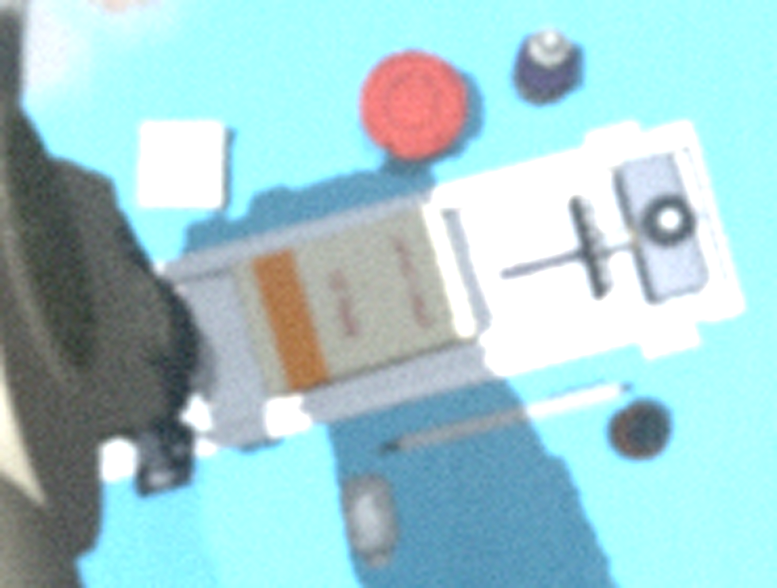

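The carton lies on its side along the tray. In z4 its rear edge runs from about (235,265) to (270,400) and its front from (430,200) to (478,335), with slight yaw. To keep the forearm clear of the near microscope I'll tilt the tool back about 25° while lowering it behind the carton.

```bash
python3 -m inch '0 0 0 0 -0.1 0 0.3; 0 0 0.003 0 -0.25 0 0.3; 0 0 0.008 0 -0.4 0 0.3; 0 0 0.015 0 -0.55 0 0.3; 0 0 0.023 0 -0.7 0 0.3; 0 0 0.03 0 -0.8 0 0.3; 0 0 0.036 0 -0.87 0 0.3; 0 0 0.038 0 -0.87 0 0.3'; python3 - <<'E'
from h import *
T=lambda p:(p[0]/4.2+165,p[1]/4.2+130)
print([tray(ray("top",T(p),64)).tolist()for p in[(235,265),(270,400),(430,200),(478,335)]])
s=read_state();print(tray(s["tcp_pos"]),s["qpos"])
E
```

```text
time_s: 6.35
tcp_pos: [515.3, 225.7, 38.5]
orientation: [[-0.252, 0.961, 0.117], [0.871, 0.278, -0.405], [-0.421, -0.001, -0.907]]
contact_force: [-0.3, 0.2, 1.1]
opening: 29.9
grasp_force: 0.0
[[-69.2, 35.2, 64.0], [-68.7, -35.5, 64.0], [35.0, 41.8, 64.0], [40.9, -30.7, 64.0]]
[-118.    -0.4   38.5] [ 27.66142676  30.37005348 -12.84131645  52.12027894 -24.37210989
 102.66436014]
```

```bash
python3 -m inch '-0.012 0 0.0056 0 0 0 0.3; -0.025 0 0.0116 0 0 0 0.3; -0.037 0 0.0172 0 0 0 0.3; -0.045 0 0.0209 0 0 0 0.3; -0.052 0 0.0242 0 0 0 0.3; -0.059 0 0.0274 0 0 0 0.3; -0.066 0 0.0307 0 0 0 0.3; -0.073 0 0.0339 0 0 0 0.3'; python3 -c "
from h import *
plan(-30,0,38.5)"
```

```text
time_s: 7.35
tcp_pos: [529.0, 178.9, 39.0]
orientation: [[-0.252, 0.961, 0.117], [0.871, 0.278, -0.405], [-0.421, 0.0, -0.907]]
contact_force: [-1.0, 2.6, 2.1]
opening: 29.8
grasp_force: 1.3
t 7.35 at [-69.3  -0.1  39. ] F [-2.8 -0.3  2.1] shift [-0.0591 -0.0002  0.0284] turn [0.0022 0.8695 0.0075]
```

```bash
python3 -m inch '-0.007 0 0.0033 0 0 0 0.3; -0.014 0 0.0065 0 0 0 0.3; -0.021 0 0.0098 0 0 0 0.3; -0.028 0 0.013 0 0 0 0.3; -0.035 0 0.0163 0 0 0 0.3; -0.042 0 0.0195 0 0 0 0.3; -0.047 0 0.0218 0 0 0 0.3; -0.051 0 0.0237 0 0 0 0.3'; python3 - <<'E'
from h import *
plan(-20,0,38.5);s=read_state();print(s["qpos"])
a=capture("top");cv2.imwrite("pics/t5.png",a)
cv2.imwrite("pics/z5.png",cv2.convertScaleAbs(cv2.resize(a[130:270,165:350],None,fx=4.2,fy=4.2,interpolation=cv2.INTER_CUBIC),alpha=1.7))
E
```

```text
time_s: 8.35
tcp_pos: [538.3, 146.3, 38.9]
orientation: [[-0.251, 0.961, 0.117], [0.871, 0.277, -0.405], [-0.421, 0.0, -0.907]]
contact_force: [-1.2, 3.4, 3.0]
opening: 29.9
grasp_force: 1.7
t 8.35 at [-35.4  -0.   38.9] F [-3.6 -0.2  3. ] shift [-0.0229 -0.      0.0115] turn [0.0017 0.8698 0.0068]
[ 19.48687144  27.49034847 -17.7255854   46.35137735 -24.87054985
  93.7357119 ]
```

View pics/z5.png

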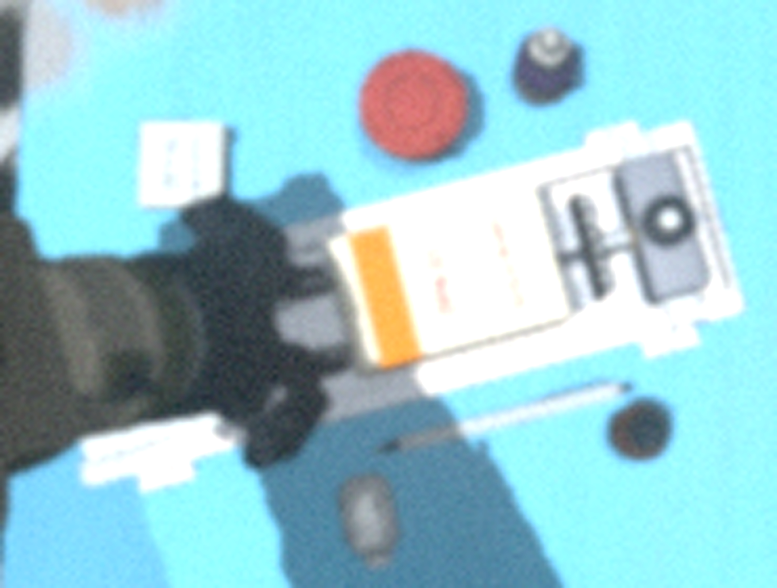

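z5 shows the carton square in the tray. Its front edge runs from (545,185) to (575,315), and the buffer is about 10–15 mm ahead. I'll creep forward from here.

```bash
python3 -m inch '-0.002 0 0.0009 0 0 0 0.3; -0.004 0 0.0019 0 0 0 0.3; -0.006 0 0.0028 0 0 0 0.3; -0.008 0 0.0037 0 0 0 0.3; -0.01 0 0.0046 0 0 0 0.3; -0.012 0 0.0056 0 0 0 0.3; -0.014 0 0.0065 0 0 0 0.3; -0.015 0 0.007 0 0 0 0.3'; python3 -c "
from h import *
plan(-20,0,38.5)
T=lambda p:(p[0]/4.2+165,p[1]/4.2+130)
print([tray(ray('top',T(p),64)).tolist()for p in[(545,185),(575,315)]])"
```

```text
time_s: 9.4
tcp_pos: [541.0, 136.9, 38.9]
orientation: [[-0.251, 0.961, 0.117], [0.871, 0.277, -0.405], [-0.421, 0.0, -0.907]]
contact_force: [-0.5, 2.3, 2.3]
opening: 29.6
grasp_force: 1.6
t 9.4 at [-25.5  -0.   38.9] F [-2.4  0.2  2.3] shift [-0.0081  0.      0.0045] turn [0.0016 0.8698 0.0066]
[[93.3, 34.1, 64.0], [90.6, -33.4, 64.0]]
```

```bash
python3 -m inch '-0.001 0 0.0005 0 0 0 0.3; -0.002 0 0.0009 0 0 0 0.3; -0.003 0 0.0014 0 0 0 0.3; -0.004 0 0.0019 0 0 0 0.3; -0.005 0 0.0023 0 0 0 0.3; -0.006 0 0.0028 0 0 0 0.3; -0.006 0 0.0028 0 0 0 0.3; -0.006 0 0.0028 0 0 0 0.3'; python3 -c "
from h import *
plan(-20,0,38.5)"
```

```text
time_s: 10.4
tcp_pos: [542.1, 133.0, 38.9]
orientation: [[-0.251, 0.961, 0.117], [0.871, 0.277, -0.405], [-0.421, 0.0, -0.907]]
contact_force: [0.0, 2.5, 1.2]
opening: 30.0
grasp_force: 1.2
t 10.4 at [-21.6  -0.   38.9] F [-2.4  0.7  1.2] shift [-0.0021  0.      0.0017] turn [0.0015 0.8701 0.0066]
```

```bash
python3 -m inch '-0.001 0 0.0005 0 0 0 0.3; -0.002 0 0.0009 0 0 0 0.3; -0.003 0 0.0014 0 0 0 0.3; -0.004 0 0.0019 0 0 0 0.3; -0.0045 0 0.0021 0 0 0 0.3; -0.0045 0 0.0021 0 0 0 0.3; -0.0045 0 0.0021 0 0 0 0.3; -0.0045 0 0.0021 0 0 0 0.3'; python3 -c "
from h import *
plan(-20,0,38.5)"
```

```text
time_s: 11.4
tcp_pos: [542.9, 130.2, 38.9]
orientation: [[-0.251, 0.961, 0.117], [0.871, 0.277, -0.405], [-0.421, -0.0, -0.907]]
contact_force: [0.0, 2.4, 1.7]
opening: 29.7
grasp_force: 1.1
t 11.4 at [-18.6  -0.   38.9] F [-2.3  0.7  1.7] shift [ 0.0023  0.     -0.0004] turn [0.0015 0.8701 0.0068]
```

```bash
python3 -m inch '-0.001 0 0.0005 0 0 0 0.3; -0.002 0 0.0009 0 0 0 0.3; -0.003 0 0.0014 0 0 0 0.3; -0.004 0 0.0019 0 0 0 0.3; -0.0045 0 0.0021 0 0 0 0.3; -0.0045 0 0.0021 0 0 0 0.3; -0.0045 0 0.0021 0 0 0 0.3; -0.0045 0 0.0021 0 0 0 0.3'; python3 -c "
from h import *
plan(-20,0,38.5)"
```

```text
time_s: 12.4
tcp_pos: [543.7, 128.1, 38.9]
orientation: [[-0.252, 0.961, 0.117], [0.872, 0.278, -0.404], [-0.42, 0.0, -0.907]]
contact_force: [-1.7, 5.5, 3.4]
opening: 30.0
grasp_force: 3.1
t 12.4 at [-16.4   0.2  38.9] F [-5.7 -0.2  3.4] shift [ 0.0057 -0.0003 -0.0019] turn [0.0027 0.8673 0.0079]
```

```bash
python3 -m inch '-0.0005 0 0.0002 0 0 0 0.3; -0.001 0 0.0005 0 0 0 0.3; -0.001 0 0.0005 0 0 0 0.3; -0.001 0 0.0005 0 0 0 0.3; -0.001 0 0.0005 0 0 0 0.3; -0.001 0 0.0005 0 0 0 0.3; -0.001 0 0.0005 0 0 0 0.3; -0.001 0 0.0005 0 0 0 0.3'; python3 - <<'E'
from h import *
for i in range(5):
    if i: capture("wrist")
    plan(-20,0,38.5)
a=capture("top");cv2.imwrite("pics/t6.png",a)
E
```

```text
time_s: 13.4
tcp_pos: [543.8, 127.7, 38.9]
orientation: [[-0.252, 0.961, 0.117], [0.872, 0.278, -0.403], [-0.42, 0.0, -0.908]]
contact_force: [-2.3, 7.5, 3.4]
opening: 29.6
grasp_force: 3.7
t 13.4 at [-15.9   0.2  38.9] F [-7.9 -0.2  3.4] shift [ 0.0064 -0.0003 -0.0023] turn [0.0028 0.8664 0.0082]
t 13.45 at [-16.    0.2  38.9] F [-7.5  0.2  3.8] shift [ 0.0064 -0.0004 -0.0022] turn [0.0029 0.8664 0.0082]
t 13.5 at [-16.    0.2  38.9] F [-7.2 -0.5  3.5] shift [ 0.0064 -0.0003 -0.0023] turn [0.0028 0.8663 0.0082]
t 13.55 at [-16.    0.2  38.9] F [-7.4 -0.5  4.1] shift [ 0.0063 -0.0004 -0.0023] turn [0.0028 0.8663 0.0083]
t 13.6 at [-16.    0.2  38.9] F [-6.1  0.5  4.2] shift [ 0.0064 -0.0003 -0.0023] turn [0.0028 0.8664 0.0082]
```

About 7.2 N. I'll hold it for over a second.

```bash
H='0 0 0 0 0 0 0.3'; python3 -m inch '0 0 0 0 0 0 0.3; 0 0 0 0 0 0 0.3; 0 0 0 0 0 0 0.3; 0 0 0 0 0 0 0.3; 0 0 0 0 0 0 0.3; 0 0 0 0 0 0 0.3; 0 0 0 0 0 0 0.3; 0 0 0 0 0 0 0.3' | grep -E "time|force"; python3 -m inch '0.001 0 -0.0005 0 0 0 0.3; 0.002 0 -0.0009 0 0 0 0.3; 0.003 0 -0.0014 0 0 0 0.3; 0.005 0 -0.0023 0 0 0 0.3; 0.008 0 -0.0037 0 0 0 0.3; 0.015 0 -0.007 0 0 0 0.3; 0.025 0 -0.0116 0 0 0 0.3; 0.04 0 -0.0186 0 0 0 0.3'; python3 -c "
from h import *
plan(-80,0,100)"
```

```text
time_s: 14.65
contact_force: [-1.3, 7.0, 2.2]
grasp_force: 3.7
time_s: 15.65
tcp_pos: [536.4, 152.6, 38.9]
orientation: [[-0.251, 0.961, 0.117], [0.871, 0.277, -0.405], [-0.421, -0.0, -0.907]]
contact_force: [0.6, -0.2, 0.2]
opening: 30.0
grasp_force: 0.0
t 15.65 at [-42.   -0.1  38.9] F [0.4 0.5 0.2] shift [ 0.0145  0.0004 -0.1191] turn [0.0013 0.87   0.0064]
```

Now I'll retreat clear, moving back along the tool axis, and check.

```bash
python3 -m inch '0.01 0 -0.01 0 0 0 0.3; 0.02 0 -0.03 0 0 0 0.3; 0.02 0 -0.06 0 0 0 0.3; 0.02 0 -0.1 0 0 0 0.3; 0.02 0 -0.13 0 0 0 0.3; 0.02 0 -0.15 0 0 0 0.3; 0.02 0 -0.16 0 0 0 0.3; 0.02 0 -0.16 0 0 0 0.3'; python3 - <<'E'
from h import *
a=capture("top");cv2.imwrite("pics/t7.png",a);print(tray(read_state()["tcp_pos"]))
f=lambda q:cv2.convertScaleAbs(cv2.resize(q[145:225,240:350],None,fx=3.6,fy=3.6,interpolation=cv2.INTER_CUBIC),alpha=1.3)
cv2.imwrite("pics/z7.png",np.hstack([f(cv2.imread("pics/top0.png")),f(a)]))
E
```

```text
time_s: 16.65
tcp_pos: [522.4, 201.7, 121.0]
orientation: [[-0.252, 0.961, 0.117], [0.871, 0.277, -0.405], [-0.421, 0.0, -0.907]]
contact_force: [0.3, 1.2, 0.4]
opening: 30.2
grasp_force: 0.0
[-92.8  -0.4 120.6]
```

View pics/z7.png

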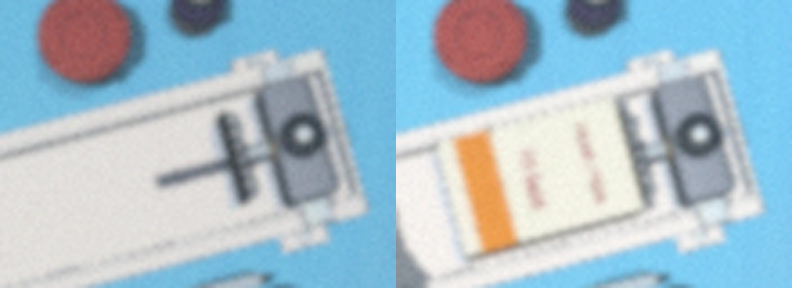

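The carton lies square against the buffer, with its front edge from about (617,97) to (645,212). The stop's knob is at the same pixel as before the push, so the stop hasn't shifted. Handing in.

```bash
python3 -c "
from cell import *
print(job_done())"
```

```text
the job is handed in; nothing more can be done
None
```

I tipped the carton over, slid it square against the buffer and pressed it home at about 7 N for just over a second. In the last top picture it lies against the buffer with the stop unmoved and the cup and big bottle undisturbed. The arm was backed clear, and I handed the job in at about 17 s.

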